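Punch the record card without letting the lever snap back

TASK

On the doctor's desk a record card sits ready in the wide two-hole punch. Press that punch's lever all the way down until it stops, then ease it back up slowly under control, taking a second or two, until it is fully up; do not let it snap back. Do not press the small single-hole punch, and do not knock over the hand-gel bottle.

Things in the scene. Friction and masses are not known exactly. Their poses are not given: they have to be found in the camera images.
- wide_lever (a joint): Lever of the wide two-hole punch: aluminium plate 80 mm wide, 128 mm long, grey band at its free end, over a black fixed base 119 mm wide; a white card 95 mm wide sticks out on the hinge side. In rad: 0 = fully up, 0.40 = fully down on a solid stop. A spring lifts it: at the press point about 3 N starts it down and 9 N holds it at the stop. Let go, it flies up.
- wide_pad (a point): Press point on top of the wide punch's lever, on its centre line, 26 mm from its free end; moves with the lever. About 104 mm above the desk with the lever up; 66 mm, and 11 mm farther from the hinge, with it down. x runs along the flat lever to the hinge (dips 24 degrees when up, level when down), y across it, z out of its top. Hinge line: along y, 100 mm along +x and 6 mm along -z from here.
- small_lever (a joint): Lever of the small single-hole punch, the same make and height but its lever only 40 mm and base 54 mm wide, with no card in it; the two punches change places. Value in rad: 0 = fully up, 0.40 = fully down. To be left up.
- gel_bottle: Hand-gel bottle standing between the two punches: clear, white cap, paper label, 40 mm in diameter, 105 mm tall, about 110 g. Origin at the centre of its underside, z up along the bottle. Loose.

How it is judged (in metres and radians):
On the way, in this order (a step that is already met when the one before it is completed fails the run):
1. the wide punch's lever is fully down (value of joint wide_lever above 0.36 rad), for 0.15 s.
2. the wide punch's lever is fully up again (value of joint wide_lever below 0.04 rad), for 0.2 s.
At the end, for the whole second after the job is handed in: The wide punch's lever has been fully down (within 0.04 rad of its stop) and is fully up again (within 0.04 rad), the small punch's lever is up (within 0.04 rad) and the gel bottle stands upright (within 0.2 rad) (value of joint each of wide_lever, small_lever below 0.04 rad and angle between gel_bottle's own z axis and vertical below 0.2 rad); the robot touches nothing.
It fails at once if the wide punch's lever rises faster than 1.0 rad/s (about 10 cm/s at the press point): it snaps back (velocity of joint wide_lever below -1 rad/s).
It fails at once if the small punch's lever is pressed (more than 0.1 rad) (value of joint small_lever above 0.1 rad).
It fails at once if the gel bottle is knocked over (tilts more than 0.35 rad) (angle between gel_bottle's own z axis and vertical above 0.35 rad).
It also fails if it takes over 32 s, if anything falls off the work surface, if the arm or the gripper's body presses on something with over 40 N, if the wrist force passes 120 N, or if a joint passes its speed limit or range.

ROBOT

A 6-joint arm with a two-finger parallel gripper is mounted at the origin on the work surface. World frame = base frame: x ahead of the robot, y to its left, z up, the work surface at z = 0. Lengths are in mm, angles in rad, forces in N, time in s.
With the tool pointing down it reaches from about 350 to 875 mm from the base axis. Payload 4.2 kg.
Tool frame: the origin (TCP) lies on the mounting face of the last link; the fingertips stand 173 mm ahead of it and the grasp point (between the pads) lies 155 mm ahead of it; z points along the fingers, y is the direction in which the jaws open and shut (so a half turn about z gives the same grasp; the last joint's range is limited). The gripper opens to 85 mm and grips with 20 to 120 N. Pads are 22 mm wide; open, the fingers measure 114 mm over their backs; the gripper's body (76 mm by 85 mm) begins 54 mm behind the grasp point. The pads swing forward as they close: fully open they stand 13 mm farther back than shut.
Start: joints at [1.456, 0.385, 0.008, 0, -1.194, -0.259], TCP at [228.189, 581.833, 404.712] pointing down, gripper open.
Joint ranges: [-3.14, 3.14], [-1.21, 2.06], [-1.07, 1.41], [-3.16, 2.05], [-2.99, -0.16], [-3.1, 3.1]. Speed limits (rad/s): [2.79, 2.79, 3.14, 3.14, 3.14, 3.14].

INTERFACE

Orientations are given as a unit quaternion [x, y, z, w].
In Python, from bench import arm gives the robot as it stands.
- The arm moves only by the shell command python3 -m jog 'ROWS' [OPENING]. ROWS is JSON, a list that holds one entry, the list of rows, each a list of 4 numbers: the shift along the tool's x, y, z in mm, then the turn about the tool's z in degrees. In form: [[[x, y, z, spin], ...]]. A call has exactly 5 rows; each row is the pose to reach, as a shift and turn from the pose measured when the call began, along the tool's axes at that moment; what a row does not reach only later rows make up. A row lasts 1/8 s, in which the tool goes at most 62.5 mm and 10.7 degrees, less where a joint would pass 70% of its speed; a pose out of reach is approached as far as the arm can. A call with a gripper value outside its range is refused whole. OPENING is the finger opening in mm, from 0 to 85.4, set as the call begins (- or left out, the last holds). The fingers move at their own pace and stop on an object; the grip force is fixed at half the most. Time passes only in rows, so rows that repeat a pose let the fingers close, or fill a call up. It gives the time, the measured TCP pose, the force and the opening at its end, in the units of the state.
- arm.read_state(): the state, without advancing time (a new reading comes with each control period).
- arm.get_image(name): name is "scene" or "side" or "wrist"; returns (picture, depth): 480x640x3 uint8, blue, green, red; 480x640 float32, mm along the optical axis (not along the pixel's ray), 0 where there is no reading.
- arm.camera_params(name): a dict with "mtx" (3x3 intrinsics, pixels), "R" (3x3) and "t" (3): a world point X has camera coordinates R X + t. Camera axes: x right, y down, z forward; pixel columns grow to the right and rows downward; lengths in mm; the calibration is good to about 2 mm. A picture is of the moment at which its call begins: read the wrist's pose just before it. camera_params takes no time and is no camera call; for the wrist camera it gives the pose at the moment of the call.
- arm.job_done(): hands the job in, once; it reports no verdict.
The state is a dict: "clock": time; "joints": joint angles; "joint_vel": joint speeds; "joint_efforts": joint torques, N m; "position": TCP position; "ee_rot": TCP orientation; "contact_force": force on the tool from outside, world axes, zero at the start; "wrist_torque": the same for the moment, N m; "gripper_width": finger opening in mm.
Only numpy, scipy, OpenCV 4.12 (cv2) and the standard library are available. Lean on these libraries where they do the work, as an engineer would, in place of code of your own. Each camera call takes 0.05 s, during which the arm holds its last target.

## Working session

There is one attempt and no reset: what is moved stays moved. The work goes in short steps, Python scripts to look and compute and a shell command to move; the robot and the scene stay as the last step left them, time stands still between calls to the robot, and variables do not carry over. Pictures are saved under pics/ and viewed, and the job is handed in when it is done.

```bash
mkdir -p pics; ls
python3 - <<'E'
from bench import arm
import cv2,numpy as np
s=arm.read_state();print({k:np.round(v,3).tolist() for k,v in s.items()})
for n in("scene","side"):
    p,d=arm.get_image(n);cv2.imwrite(f"pics/{n}1.png",p);np.save(f"{n}_d.npy",d)
    c=arm.camera_params(n);np.savez(f"{n}_c.npz",**c)
    print(n,np.round(c["t"],0),np.round(c["R"],2).tolist())
E
```

```text
pics
{'clock': 0.0, 'joints': [1.456, 0.386, 0.007, -0.001, -1.194, -0.259], 'joint_vel': [0.002, 0.001, -0.001, -0.0, -0.001, 0.001], 'joint_efforts': [-0.001, -39.229, 18.84, 4.186, -0.005, -0.0], 'position': [228.111, 581.65, 403.622], 'ee_rot': [0.983, -0.186, -0.0, 0.001], 'contact_force': [-0.106, 0.71, 0.136], 'wrist_torque': [0.035, 0.028, -0.047], 'gripper_width': 85.306}
scene [-130. -378. 1628.] [[0.24, 0.97, 0.01], [0.75, -0.18, -0.64], [-0.61, 0.16, -0.77]]
side [595.  97. 808.] [[-1.0, -0.1, -0.02], [-0.03, 0.52, -0.85], [0.09, -0.85, -0.52]]
```

View pics/scene1.png

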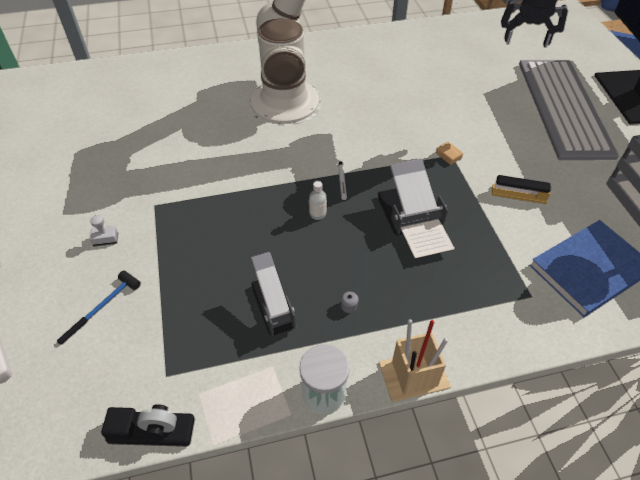

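View pics/side1.png

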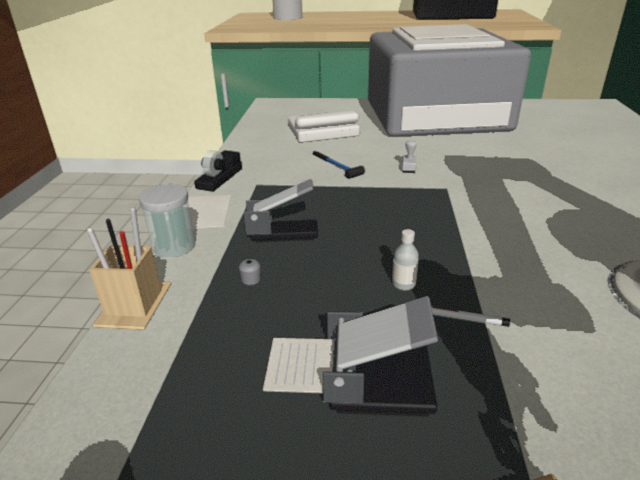

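The scene view shows the wide punch at about (415,195). Its free end is at (408,165), towards the robot, and its card is at (428,238). The bottle is at (318,200) and the small punch at (272,290). Next I measure the lever.

```bash
cat > h.py <<'E'
import numpy as np,cv2
def cloud(n):
    d=np.load(f"{n}_d.npy");c=np.load(f"{n}_c.npz")
    v,u=np.mgrid[:480,:640]
    P=np.stack([u,v,np.ones_like(u)],-1)@np.linalg.inv(c["mtx"]).T*d[...,None]
    return (P-c["t"])@c["R"],d   # R^T(P-t)
E
python3 - <<'E'
from h import *
for n,box in(("scene",(380,150,460,260)),("side",(260,290,450,420))):
    W,d=cloud(n);im=cv2.imread(f"pics/{n}1.png").astype(int)
    x0,y0,x1,y1=box
    W_=W[y0:y1,x0:x1].reshape(-1,3);g=im[y0:y1,x0:x1].reshape(-1,3)
    ok=(d[y0:y1,x0:x1].ravel()>0)&(W_[:,2]>60)&(W_[:,2]<130)&(g.mean(1)>75)
    Q=W_[ok]
    m=np.ones(len(Q),bool)
    for _ in range(10):
        A=np.c_[Q[:,:2],np.ones(len(Q))];k=np.linalg.lstsq(A[m],Q[m,2],rcond=None)[0];r=Q[:,2]-A@k;m=abs(r)<4
    Q=Q[m]; g=-k[:2]; print(n,len(Q),"plane",k,"tilt",np.degrees(np.arctan(np.hypot(*k[:2]))),"uphill yaw",np.degrees(np.arctan2(k[1],k[0])))
    (c,sz,a)=cv2.minAreaRect(Q[:,:2].astype(np.float32));B=cv2.boxPoints((c,sz,a))
    for b in B: print(np.round(b),round(float(k[:2]@b+k[2]),1))
    print("c",c,sz,a)
W,d=cloud("scene")
for nm,(u,v) in dict(card=(428,238),bottlecap=(318,186),desk=(300,260),small=(265,260)).items(): print(nm,W[v,u])
E
```

```text
scene 1557 plane [-4.50291270e-01 -1.52631337e-02  3.14360655e+02] tilt 24.253939984230186 uphill yaw -178.05863779548855
[429. 269.] 117.1
[437. 146.] 115.2
[559. 154.] 60.3
[551. 277.] 62.2
c (493.9839172363281, 211.5288543701172) (121.8810043334961, 123.49349975585938) 3.827190637588501
side 4631 plane [-4.49655784e-01 -2.31922559e-02  3.17060495e+02] tilt 24.23982223857947 uphill yaw -177.04742613236826
[430. 274.] 117.2
[433. 153.] 118.6
[568. 157.] 58.2
[564. 277.] 56.8
c (498.9337463378906, 215.31680297851562) (134.1031036376953, 120.54756927490234) 1.4879711866378784
card [599.15431551 219.95948866  22.24533427]
bottlecap [456.35790732  -5.3099751  103.86507754]
desk [577.47255721 -76.23516969   3.04936515]
small [ 637.62908855 -158.76054781  108.55667533]
```

Run:
```python
import cv2
a=cv2.imread("pics/scene1.png")[140:270,360:480];cv2.imwrite("pics/z.png",cv2.resize(a,None,fx=4,fy=4,interpolation=2))
```

```text
(no output)
```

View pics/z.png

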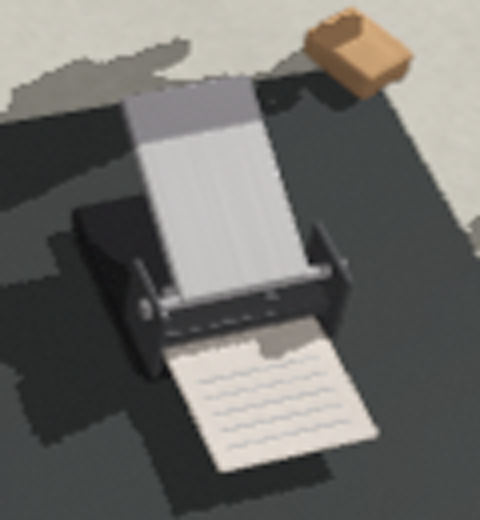

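Run:
```python
from h import *
for n,box in(("scene",(380,150,460,260)),("side",(260,290,450,420))):
    W,d=cloud(n);im=cv2.imread(f"pics/{n}1.png").astype(int)
    x0,y0,x1,y1=box
    W_=W[y0:y1,x0:x1].reshape(-1,3);g=im[y0:y1,x0:x1].reshape(-1,3).mean(1)
    k=np.array([-.45,-.018,0]);
    ok=(W_[:,2]>72)&(W_[:,2]<125)&(W_[:,0]<525)&(g>75)
    Q=W_[ok]
    for xa in range(425,525,12):
        q=Q[(Q[:,0]>=xa)&(Q[:,0]<xa+12)]
        if len(q)>9:print(n,xa,len(q),np.round(np.percentile(q[:,1],[2,98]),1),round(q[:,1].min()/2+q[:,1].max()/2,1),round(q[:,2].mean(),1))
    for ya in range(175,250,15):
        q=Q[(Q[:,1]>=ya)&(Q[:,1]<ya+15)];print("  y",ya,"xmin",np.round(np.sort(q[:,0])[:4],1))
```

```text
scene 425 26 [175.8 252. ] 213.3 113.2
scene 437 168 [172.2 248.9] 212.1 111.4
scene 449 173 [173.5 250.7] 212.5 106.5
scene 461 180 [173.  250.7] 212.3 100.9
scene 473 182 [173.7 249.5] 212.8 95.4
scene 485 173 [174.3 251.3] 213.5 90.0
scene 497 190 [174.7 251. ] 213.4 84.6
scene 509 169 [175.6 251.2] 213.9 79.5
scene 521 63 [174.8 251.8] 213.8 76.3
  y 175 xmin [434.5 434.9 436.5 436.6]
  y 190 xmin [432.6 433.6 436.7 436.9]
  y 205 xmin [433.6 436.4 436.4 436.9]
  y 220 xmin [433.8 435.3 436.  436. ]
  y 235 xmin [434.8 435.5 435.8 436.4]
side 425 179 [175.1 250.5] 211.5 115.5
side 437 494 [174. 251.] 211.7 112.7
side 449 491 [173.6 251.1] 211.7 107.4
side 461 473 [174.6 251.2] 211.7 101.9
side 473 474 [175.3 251.4] 212.3 96.4
side 485 449 [175.6 252. ] 212.9 91.1
side 497 452 [175.6 252.5] 213.4 85.7
side 509 437 [176.2 252.7] 213.2 80.3
side 521 140 [176.7 253. ] 214.0 77.0
  y 175 xmin [432.5 433.7 433.8 434.2]
  y 190 xmin [432.1 432.7 432.9 433. ]
  y 205 xmin [432.2 432.6 433.  433.1]
  y 220 xmin [432.  432.1 432.2 432.3]
  y 235 xmin [431.  431.1 431.1 431.1]
```

Pad estimate is about (456, 212, 105). The height matches the given 104, the tilt is 24° as stated, and the width is about 77 to 80 mm. First I close the fingers and travel towards it.

```bash
python3 -m jog '[[[30,22,0,-5],[70,52,0,-10],[115,86,0,-15],[160,120,0,-20],[200,150,0,-23]]]' 0; python3 -c "
from bench import arm
import numpy as np
s=arm.read_state();print({k:np.round(v,3).tolist() for k,v in s.items()})"
```

```text
clock: 0.72
position: [360.1, 367.1, 403.8]
ee_rot: [1.0, 0.015, -0.001, 0.001]
contact_force: [1.4, 0.0, -0.0]
gripper_width: 0.2
{'clock': 0.725, 'joints': [1.111, 0.197, -0.261, 0.0, -1.115, 0.489], 'joint_vel': [-0.664, -0.188, -0.246, 0.003, 0.064, 1.064], 'joint_efforts': [3.085, -28.759, 18.124, 3.906, -0.117, -0.669], 'position': [360.077, 367.098, 403.774], 'ee_rot': [1.0, 0.015, -0.001, 0.001], 'contact_force': [1.386, 0.016, -0.023], 'wrist_torque': [0.023, -0.082, -0.017], 'gripper_width': 0.162}
```

```bash
python3 -m jog '[[[25,40,15,0],[55,85,40,0],[80,130,65,0],[91,156,80,0],[91,158,80,0]]]'
python3 - <<'E'
from bench import arm
import cv2,numpy as np
for n in("scene","side","wrist"):
    p,d=arm.get_image(n);cv2.imwrite(f"pics/{n}2.png",p)
a=np.hstack([cv2.imread("pics/side2.png")[180:460,240:520],cv2.resize(cv2.imread("pics/wrist2.png"),(373,280))]);cv2.imwrite("pics/m2.png",a)
s=arm.read_state();print(s["position"],s["contact_force"],s["ee_rot"])
E
```

```text
clock: 1.35
position: [455.7, 209.8, 322.4]
ee_rot: [1.0, 0.013, -0.002, 0.002]
contact_force: [0.0, 0.3, -0.2]
gripper_width: 0.3
[455.61321183 212.22072088 324.56392913] [-0.29327938  0.25723143 -0.56902194] [ 9.99888720e-01  1.48931004e-02 -5.64924371e-05  8.60065806e-04]
```

View pics/m2.png

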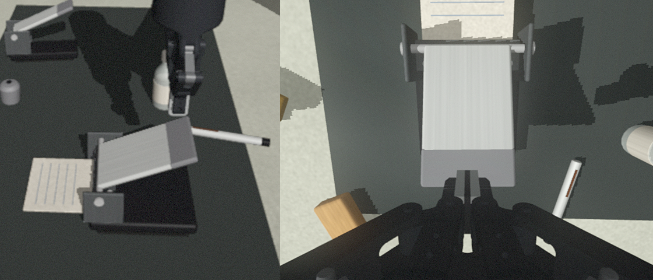

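The wrist view shows the closed fingers centred over the lever, with the tip over the grey band at crop (465,185). I descend onto the pad.

```bash
python3 -m jog '[[[0,0,15,0],[0,0,30,0],[0,0,40,0],[0,0,48,0],[-1,0,55,0]]]'
```

```text
clock: 2.12
position: [454.7, 212.5, 269.7]
ee_rot: [1.0, 0.015, 0.0, 0.001]
contact_force: [-2.0, 1.2, 4.9]
gripper_width: -0.0
```

```bash
python3 -m jog '[[[-1,0,6,0],[-3,0,12,0],[-5,0,18,0],[-6,0,23,0],[-7,0,27,0]]]'
```

```text
clock: 2.75
position: [448.6, 212.4, 243.7]
ee_rot: [1.0, 0.016, 0.002, 0.0]
contact_force: [1.8, -2.5, 7.2]
gripper_width: -0.3
```

```bash
python3 -m jog '[[[-1,0,2,0],[-1,0,4,0],[-2,0,5,0],[-2,0,6,0],[-2,0,6,0]]]'
```

```text
clock: 3.38
position: [447.6, 212.3, 239.4]
ee_rot: [1.0, 0.016, 0.004, -0.0]
contact_force: [0.2, -3.8, 11.2]
gripper_width: -0.0
```

```bash
python3 -m jog '[[[0,0,1,0],[0,0,2,0],[0,0,3,0],[0,0,3,0],[0,0,3,0]]]'
python3 - <<'E'
from bench import arm
import cv2,numpy as np
p,d=arm.get_image("side");np.save("side_d.npy",d);cv2.imwrite("pics/side3.png",p)
cv2.imwrite("pics/c3.png",cv2.resize(p[260:430,240:480],None,fx=2,fy=2))
from h import cloud
W,_=cloud("side")
for u,v in((360,340),(380,340),(360,355),(400,340),(390,360)): print(u,v,np.round(W[v,u],1))
s=arm.read_state();print(s["position"],s["contact_force"])
E
```

```text
clock: 4.0
position: [447.6, 212.3, 239.2]
ee_rot: [1.0, 0.017, 0.004, -0.0]
contact_force: [-8.1, -2.0, 22.9]
gripper_width: 0.1
360 340 [521.4 207.5  66.6]
380 340 [495.4 205.6  66.6]
360 355 [520.8 235.1  67.1]
400 340 [469.5 205.2  68. ]
390 360 [483.4 241.4  67.5]
[447.55855536 212.28326143 239.18946081] [-6.894722   -1.6489289  22.61791147]
```

View pics/c3.png

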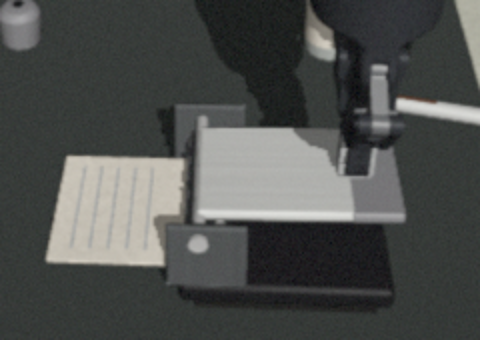

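The lever is level at z ≈ 67 and the force rose to 23 N with no further travel, so it is on the stop. Now I ease it up at about 24 mm/s.

```bash
python3 -m jog '[[[0,0,-2,0],[1,0,-5,0],[2,0,-8,0],[3,0,-11,0],[4,0,-14,0]]]'
```

```text
clock: 4.68
position: [451.0, 212.3, 253.9]
ee_rot: [1.0, 0.017, 0.004, 0.0]
contact_force: [-4.3, 0.5, 7.8]
gripper_width: -0.0
```

```bash
python3 -m jog '[[[1,0,-3,0],[2,0,-6,0],[3,0,-9,0],[3,0,-12,0],[4,0,-15,0]]]'
```

```text
clock: 5.3
position: [455.4, 212.5, 269.5]
ee_rot: [1.0, 0.017, 0.005, -0.0]
contact_force: [2.3, -1.6, 3.6]
gripper_width: 0.0
```

```bash
python3 -m jog '[[[0,0,-2.5,0],[1,0,-5,0],[1,0,-7.5,0],[1,0,-10,0],[1,0,-12.5,0]]]'
```

```text
clock: 5.92
position: [456.2, 212.6, 282.0]
ee_rot: [1.0, 0.017, 0.005, -0.0]
contact_force: [1.0, 0.5, 1.4]
gripper_width: -0.1
```

```bash
python3 -m jog '[[[0,0,-2.5,0],[0,0,-5,0],[0,0,-7.5,0],[0,0,-10,0],[0,0,-12.5,0]]]' && python3 -m jog '[[[0,0,-10,0],[0,0,-25,0],[0,0,-40,0],[0,0,-50,0],[0,0,-50,0]]]' && python3 -m jog '[[[0,0,0,0],[0,0,0,0],[0,0,0,0],[0,0,0,0],[0,0,0,0]]]'
python3 - <<'E'
from bench import arm
import cv2,numpy as np
p,d=arm.get_image("side");np.save("side_d.npy",d)
q,e=arm.get_image("scene")
cv2.imwrite("pics/c4.png",np.hstack([p[160:430,240:480],q[140:410,230:480]]))
from h import cloud
W,_=cloud("side")
A=[]
for v in range(325,365,3):
  for u in range(350,420,3):
    w=W[v,u]
    if 60<w[2]<130: A.append(w)
A=np.array(A);k=np.linalg.lstsq(np.c_[A[:,:2],np.ones(len(A))],A[:,2],rcond=None)[0];print(len(A),k,np.degrees(np.arctan(k[0])))
s=arm.read_state();print(s["position"],s["contact_force"])
E
```

```text
clock: 6.55
position: [456.0, 212.6, 294.6]
ee_rot: [1.0, 0.017, 0.004, -0.0]
contact_force: [-0.1, 0.4, -0.1]
gripper_width: 0.0
clock: 7.18
position: [455.6, 212.6, 345.6]
ee_rot: [1.0, 0.017, 0.005, -0.001]
contact_force: [-0.2, 0.3, -0.9]
gripper_width: -0.0
clock: 7.8
position: [455.6, 212.7, 345.5]
ee_rot: [1.0, 0.017, 0.005, -0.001]
contact_force: [-0.6, 0.7, -0.4]
gripper_width: 0.1
261 [-4.53951002e-01 -5.14972980e-02  3.25521920e+02] -24.415720974443357
[455.62706605 212.62121073 345.5282007 ] [0.1723431  0.17512999 0.47358932]
```

View pics/c4.png

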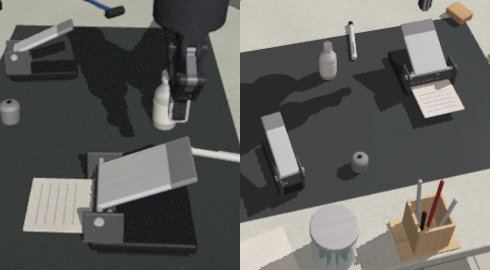

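Both views show the wide lever fully up (24.4°), the gripper clear at crop (185,120), the bottle upright at crop (327,62) and the small lever up at crop (280,140).

```bash
python3 -c "
from bench import arm
arm.job_done()"
```

```text
the job is handed in; nothing more can be done
```

I pressed the wide punch's lever down to its stop with the closed fingertips. I then let it back up under the fingertips over about 2 s, backed off clear and handed the job in.

**Lever down:** the depth image showed the lever level at about 67 mm, and the force rose to 23 N with no further travel.

**Lever up:** I rose at about 24 mm/s at the press point, roughly 0.25 rad/s. The contact force fell smoothly from 23 N through 7.8, 3.6 and 1.4 to 0 N. I inferred the lever speed from the tool motion, since the joint itself can't be read.

**Final check:** the lever plane is back at 24.4° (24.2° before the press, given as 24°), and the small lever and bottle look untouched. The gripper is about 65 mm above the lever with force near 0. The clock read about 8 s of the 32 s allowed. None of the checks failed or disagreed.

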